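# Free the seized balance plug from the centrifuge rotor

## Task

The orange T-handled balance plug has seized in its slanting bore in the aluminium centrifuge rotor, which stands loose on the bench. Work the plug out without lifting, tipping or dragging the rotor: a straight pull would only take the rotor along, so twist it back and forth while pulling lightly along the bore until it comes free. Then lower it foot first into the clear cup with the blue foot to soak, leave it standing there, and leave the rotor, the cup and everything else where they are.

Things in the scene. Friction and masses are not known exactly. Their poses are not given: they have to be found in the camera images.
- rotor: silvery aluminium centrifuge rotor, a truncated cone 95 mm high, 225 mm wide at the foot, flat top 160 mm wide, 2.6 kg, standing loose. Origin: centre of underside, z up. Six 30 mm bores open in the top; their upper ends lean 28 degrees in towards the rotor's centre, their feet outwards. A steel hub rises 7 mm at the centre. The plug's bore lies towards the rotor's own +x; the others are empty.
- bore_mouth (a point): centre of the mouth of the plug's bore, in the rotor's top face, 44 mm from the rotor's axis and 95 mm up; moves with the rotor. Pulled straight along this bore, the rotor begins to tip at about 17 to 22 N.
- balance_plug: orange plastic plug, 153 mm long, 0.09 kg. Origin: centre of its foot; z up its axis (the bore's axis at the start), y along the T-handle, x across the handle's flat faces. Shaft 23 mm wide up to 52 mm from the foot, land 27 mm wide from 57 to 90 mm, stem 18 mm wide to 127 mm, then the T-handle. At the start its foot is 80 mm down the bore and the handle lies level, across the rotor's radius.
- plug_handle (a point): middle of the T-handle, on the plug's axis 140 mm from the foot. The handle is a flat bar 90 mm long (plug y), 13 mm thick (plug x), 26 mm tall (plug z, 127 to 153 mm from the foot). Grip it across the 13 mm thickness, tool along the plug's axis; at the start the flat faces lean 28 degrees with the bore.
- plug_land (a point): middle of the seized land, on the plug's axis 73 mm from the foot. Straight pull: it holds to 26 to 35 N. While it is twisted (about 0.4 N m) the pull needed shrinks to the share of the rubbing that runs along the bore: about a third at 2.5 mm of pull per 0.6 rad of twist. It turns freely far either way, is loose after about 20 mm of travel, out after 80 mm.
- soak_cup: clear plastic cup with a blue boot round its foot, 69 mm wide at the mouth, 56 mm inside at the bottom, 100 mm high, floor 3 mm thick, 0.12 kg, empty, loose. Origin: centre of its underside, z up. It stands left or right of the rotor. The plug stands or leans in it with its handle above the rim.
- rinse_bottle: milky white rinse bottle, 62 mm wide, 166 mm high, on the other side of the rotor; origin: centre of its underside. To be left alone.
- sample_pot: white capped sample pot, 34 mm wide, 48 mm high, in front of the rotor (towards the robot); origin: centre of its underside. To be left alone.
- dropper: amber dropper bottle with a black bulb, 35 mm wide, 104 mm high, behind the rotor on the right; origin: centre of its underside. To be left alone.
There are look-alikes about, which are no part of the job. There is more than one size of the balance_plug; the job needs the larger.

How it is judged:
On the way:
1. the plug is worked right out of the bore (its foot clear of the mouth), the rotor still standing in its place (z of balance_plug in the frame of rotor above 0.098 m and distance of rotor from where it was at the start of the episode below 0.025 m and angle between rotor's own z axis and vertical below 0.1 rad), for 0.1 s.
At the end, for the whole second after the job is handed in: The plug stands at rest in the cup, foot down: foot within 30 mm of the cup's axis and 15 mm of its underside, leaning less than 31 degrees; the cup upright within 50 mm of where it was; the rotor flat on the table within 25 mm of where it was; nothing held (horizontal distance between balance_plug and soak_cup below 0.03 m and z of balance_plug in the frame of soak_cup below 0.015 m and angle between balance_plug's own z axis and vertical below 0.55 rad and linear speed of balance_plug below 0.03 m/s and angle between soak_cup's own z axis and vertical below 0.08 rad and distance of soak_cup from where it was at the start of the episode below 0.05 m and distance of rotor from where it was at the start of the episode below 0.025 m and angle between rotor's own z axis and vertical below 0.03 rad); the robot touches nothing.
It fails at once if the rotor is dragged more than 25 mm or lifted (distance of rotor from where it was at the start of the episode above 0.025 m).
It fails at once if the rotor is tipped by more than 6 degrees (angle between rotor's own z axis and vertical above 0.1 rad).
It fails at once if the cup is knocked over (angle between soak_cup's own z axis and vertical above 0.4 rad).
It fails at once if the plug is dropped into the cup from a height or thrown in (horizontal distance between balance_plug and soak_cup below 0.06 m and linear speed of balance_plug above 0.8 m/s).
It fails at once if the rinse bottle, the sample pot or the dropper bottle is pushed away by more than 30 mm (distance of any of rinse_bottle, sample_pot, dropper from where it was at the start of the episode above 0.03 m).
It also fails if it takes over 72 s, if anything falls off the work surface, if the arm or the gripper's body presses on something with over 40 N, if the wrist force passes 120 N, or if a joint passes its speed limit or range.

## Robot

A 6-joint arm with a two-finger parallel gripper is mounted at the origin on a cart in front of the work surface, level with it; the furniture and walls round the work are solid. World frame = base frame: x ahead of the robot, y to its left, z up, the work surface at z = 0. Lengths are in m, angles in rad, forces in N, time in s.
With the tool pointing down it reaches from about 0.325 to 0.775 m from the base axis. Payload 5.5 kg.
Tool frame: the origin (TCP) lies between the finger pads; the fingertips stand 8 mm ahead of it and the grasp point (between the pads) lies 11 mm behind it (tcp_to_tips is the distance from the TCP to the fingertips, in m); z points along the fingers, y is the line along which they close (so a half turn about z gives the same grasp; the last joint's range is limited). The gripper opens to 88 mm and grips with 3 to 60 N. Pads are 20 mm wide; open, the fingers measure 115 mm over their backs; the gripper's body (75 mm by 178 mm) begins 61 mm behind the grasp point.
Start: joints at [1.09, 0.091, 1.231, -0, 1.82, -0.057], TCP at [0.247, 0.547, 0.231] pointing down, gripper open.
Joint ranges: [-2.87, 2.87], [-0.86, 2.18], [0.17, 2.46], [-1.51, 4.65], [0.06, 2.69], [-2.65, 2.65]. Speed limits (rad/s): [2.57, 2.57, 3.01, 3.14, 3.14, 3.14].

## Interface

Orientations are given as a unit quaternion [w, x, y, z].
In Python, from bench import * gives the robot as it stands. Calls block until the motion is done:
- move_to(position, orientation): joint-space move of the TCP to a pose.
- move_l(position, speed=0.15, orientation=None): straight line of the TCP; orientation=None keeps the orientation; speed is the mean speed in m/s.
- movej(angles): joint-space move.
- gripper_open() and close(): open the fingers fully, or close them until they stop; the grip force is fixed at half the most.
- hold(seconds).
- inverse_kinematics(position, orientation): joint angles nearest the present ones, or None.
- state(): the state.
- get_image(name): name is "scene" or "top" or "wrist"; returns a dict with "frame" (384x512x3 uint8, blue, green, red), "depth" (384x512 float32, m along the optical axis (not along the pixel's ray), 0 where there is no reading), "camera_matrix" (3x3 intrinsics, pixels), "view" (4x4, takes a point from world to camera coordinates). Camera axes: x right, y up, looking along -z (the intrinsics and any distortion apply to the point x, -y, -z); pixel columns grow to the right and rows downward; lengths in m; the calibration is good to about 2 mm. A picture is of the moment at which its call begins.
A pose or a line that the arm cannot do raises IKError and nothing moves.
- job_done(): hands the job in; it is judged then, once.
The state is a dict: "time": time; "joint_pos": joint angles; "dq": joint speeds; "joint_torque": joint torques, N m; "ee_pos": TCP position; "ee_rot": TCP orientation; "ft_force": force on the tool from outside, world axes, zero at the start; "moment": the same for the moment, N m; "finger_gap": finger opening in m; "finger_force": force on a finger pad.
Only numpy, scipy, OpenCV 4.12 (cv2) and the standard library are available. Lean on these libraries where they do the work, as an engineer would, in place of code of your own. Each camera call takes 0.05 s, during which the arm holds its last target. There are 200 camera calls.

## Working session

There is one attempt and no reset: what is moved stays moved. The work goes in short steps, each a Python script; the robot and the scene stay as the last script left them, time stands still between calls to the robot, and variables do not carry over. Pictures are saved under pics/ and viewed, at most 10 in all, crops included, and the job is handed in when it is done.

```bash
ls; mkdir -p pics
python3 - <<'E'
from bench import *
import cv2,numpy as np,pickle
d={n:get_image(n) for n in("scene","top")}
pickle.dump(d,open("im0.pkl","wb"))
for n in d: cv2.imwrite(f"pics/{n}0.png",d[n]["frame"]); print(n,d[n]["camera_matrix"],d[n]["view"])
print(state())
E
```

```text
pics
scene [[369.79720884   0.         250.08859361]
 [  0.         369.79720884 194.14443444]
 [  0.           0.           1.        ]] [[ 0.54790339 -0.83630625 -0.01984273 -0.30929094]
 [ 0.5351002   0.33213938  0.77675685 -0.37218056]
 [-0.64301605 -0.43620556  0.62948794 -0.79430829]
 [ 0.          0.          0.          1.        ]]
top [[439.34094097   0.         251.08853895]
 [  0.         439.34094097 190.18849961]
 [  0.           0.           1.        ]] [[-0.02150596 -0.99960435  0.0181283  -0.00760868]
 [ 0.99777292 -0.02031435  0.06353374 -0.52221542]
 [-0.06314034  0.01945428  0.99781503 -1.20316292]
 [ 0.          0.          0.          1.        ]]
{'time': 0.1, 'joint_pos': array([ 1.09032567e+00,  9.17720182e-02,  1.23176176e+00, -7.91181394e-06,
        1.81979619e+00, -5.67089956e-02]), 'dq': array([ 0.00038148, -0.00079836, -0.00401406,  0.00163591,  0.00014111,
       -0.00132203]), 'joint_torque': array([ 2.55756117e-03, -4.47851872e+01, -4.07570958e+01,  7.00124307e-02,
        2.83640792e-02, -1.12603891e-04]), 'ee_pos': array([0.24660754, 0.54670112, 0.22962895]), 'ee_rot': array([-2.26819407e-04,  2.10299913e-01,  9.77636534e-01, -8.38527487e-04]), 'ft_force': array([-0.07328057, -0.37841583, -0.12669342]), 'moment': array([-0.00398285, -0.05361774,  0.01839659]), 'finger_force': 0.0, 'finger_gap': 0.08803925305869355}
```

View pics/scene0.png

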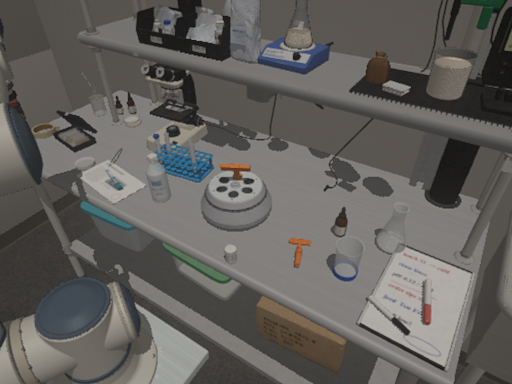

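View pics/top0.png

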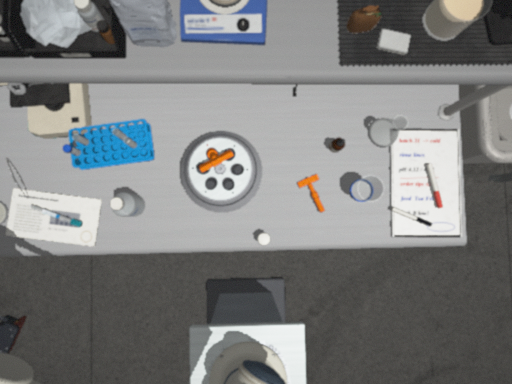

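Scene view: the rotor is at (237,195), with the orange plug's handle at (236,168) standing in it. The cup with the blue boot is at (347,258) and the beaker at (393,235). The bottle is at (158,178), the pot at (231,254) and the dropper at (341,222).

There are two candidates for the plug. One is upright in the rotor, at scene (236,168) and top (215,160). The other lies on the bench, at scene (299,250) and top (312,192), and is a smaller look-alike. The one in the rotor's bore fits the description. I'll measure next and check it in a crop.

```bash
cat > h.py <<'E'
import numpy as np,cv2
def ray(im,u,v):
    K,V=im["camera_matrix"],im["view"]; R,t=V[:3,:3],V[:3,3]
    d=np.array([(u-K[0,2])/K[0,0],-(v-K[1,2])/K[1,1],-1.]); return -R.T@t, R.T@d
def plane(im,u,v,z):
    o,d=ray(im,u,v); return o+d*(z-o[2])/d[2]
def cloud(im,mask):
    v,u=np.nonzero(mask&(im["depth"]>0)); K,V=im["camera_matrix"],im["view"]; z=im["depth"][v,u]
    c=np.stack([(u-K[0,2])/K[0,0]*z,-(v-K[1,2])/K[1,1]*z,-z],1)
    return (c-V[:3,3])@V[:3,:3],u,v
def orange(im):
    h=cv2.cvtColor(im["frame"],cv2.COLOR_BGR2HSV); return (h[...,0]>4)&(h[...,0]<20)&(h[...,1]>170)&(h[...,2]>90)
E
python3 - <<'E'
import pickle;from h import *
d=pickle.load(open("im0.pkl","rb"))
for n in d:
    im=d[n];m=orange(im)
    nn,l,s,c=cv2.connectedComponentsWithStats(m.astype(np.uint8))
    for i in range(1,nn):
        if s[i,4]<25: continue
        P,u,v=cloud(im,l==i); print(n,c[i],s[i],P.mean(0).round(3),P.min(0).round(3),P.max(0).round(3))
        T=P[P[:,2]>np.percentile(P[:,2],95)-0.02]; cc=T.mean(0); e=np.linalg.svd(T-cc)[2][0]; print("  top",cc.round(4),e.round(3),np.ptp((T-cc)@e))
    P,u,v=cloud(im,np.ones(m.shape,bool))
    q=(abs(P[:,2]-.095)<.004)&(abs(P[:,0]-.55)<.2)&(abs(P[:,1]-.07)<.15)
    print(n,"rotor top",q.sum(),cv2.minEnclosingCircle(P[q][:,:2].astype(np.float32)), np.median(P[q],0))
    # heights per object
    q=(P[:,2]>.012)&(P[:,2]<.2)&(P[:,0]>.3)&(P[:,0]<.75)&(abs(P[:,1])<.5)
    M=np.zeros(m.shape,np.uint8); M[v[q],u[q]]=1
    nn,l,s,c=cv2.connectedComponentsWithStats(M)
    for i in range(1,nn):
        if s[i,4]>60:
            A,_,_=cloud(im,l==i); print("  obj",c[i].round(),A.min(0).round(3),A.max(0).round(3))
    # shelf
    q=(P[:,2]>.25)&(abs(P[:,1])<.4)&(P[:,0]>.3); print("high",P[q].min(0).round(3),np.percentile(P[q],[1,5,50],axis=0).round(3))
sc=d["scene"]["frame"][140:290,180:430]; cv2.imwrite("pics/crop0.png",cv2.resize(sc,None,fx=3.2,fy=3.2,interpolation=cv2.INTER_CUBIC))
E
```

```text
scene [234.87378641 165.83495146] [221 164  29   5 103] [0.584 0.063 0.158] [0.561 0.024 0.153] [0.608 0.102 0.162]
  top [0.5842 0.0634 0.1578] [ 0.449 -0.893 -0.001] 0.08462325616518526
scene [298.61797753 248.26404494] [290 239  20  27 178] [ 0.516 -0.194  0.013] [ 0.457 -0.222  0.004] [ 0.561 -0.156  0.023]
  top [ 0.5158 -0.1944  0.0132] [-0.917 -0.376  0.131] 0.10883145720411769
scene rotor top 1099 ((0.5727564692497253, 0.05687643215060234), 0.08646132797002792) [0.5630505  0.05147226 0.09345685]
  obj [171. 163.] [0.456 0.245 0.012] [0.75  0.5   0.167]
  obj [236. 198.] [ 0.462 -0.054  0.012] [0.659 0.158 0.163]
  obj [395. 230.] [ 0.637 -0.443  0.012] [ 0.701 -0.363  0.142]
  obj [341. 223.] [ 0.623 -0.281  0.012] [ 0.652 -0.247  0.103]
  obj [348. 257.] [ 0.481 -0.365  0.012] [ 0.551 -0.298  0.102]
  obj [298. 256.] [ 0.456 -0.224  0.012] [ 0.534 -0.186  0.023]
  obj [231. 253.] [ 0.372 -0.07   0.013] [ 0.405 -0.038  0.049]
  obj [385. 311.] [ 0.418 -0.5    0.012] [ 0.464 -0.412  0.024]
high [ 0.705 -0.4    0.34 ] [[ 0.711 -0.396  0.349]
 [ 0.717 -0.377  0.363]
 [ 0.847 -0.
[... 592 characters left out ...]
0.591 0.251 0.012] [0.75  0.5   0.134]
  obj [388. 130.] [ 0.638 -0.436  0.012] [ 0.719 -0.357  0.142]
  obj [221. 172.] [ 0.463 -0.05   0.018] [0.687 0.173 0.167]
  obj [337. 145.] [ 0.625 -0.277  0.014] [ 0.657 -0.242  0.105]
  obj [369. 189.] [ 0.482 -0.362  0.012] [ 0.55  -0.294  0.104]
  obj [317. 200.] [ 0.457 -0.22   0.012] [ 0.536 -0.178  0.026]
  obj [128. 205.] [0.457 0.277 0.012] [0.516 0.335 0.17 ]
  obj [409. 215.] [ 0.418 -0.5    0.012] [ 0.47  -0.409  0.025]
  obj [ 72. 221.] [0.43  0.449 0.013] [0.461 0.5   0.026]
  obj [264. 239.] [ 0.372 -0.064  0.015] [ 0.404 -0.034  0.053]
high [ 0.708 -0.4    0.354] [[ 0.713 -0.392  0.363]
 [ 0.721 -0.363  0.374]
 [ 0.787 -0.002  0.39 ]]
```

View pics/crop0.png

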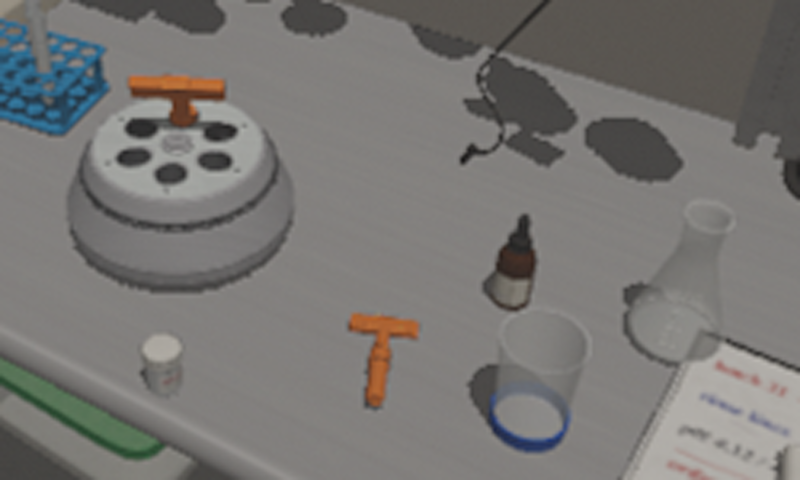

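The crop confirms it: the plug standing in the rotor is the orange T-plug in the far bore, and the one lying on the bench is the smaller look-alike. I'll go to a pre-grasp pose along the bore axis and check with the wrist camera.

```bash
cat >> h.py <<'E'
from scipy.spatial.transform import Rotation as Ro
S=np.sin(np.radians(28));C=np.cos(np.radians(28))
r=np.array([.894,.448,0]);r/=np.linalg.norm(r)
a=-S*r+C*np.array([0,0,1])
def q_of(zt,yt):
    x=np.cross(yt,zt); q=Ro.from_matrix(np.stack([x,yt,zt],1)).as_quat(); return np.roll(q,1)
y0=C*r+S*np.array([0,0,1])
def qt(s,th): return q_of(-a,s*Ro.from_rotvec(a*th).apply(y0))
E
cat > go.py <<'E'
from bench import *
from h import *
import pickle
mouth=np.array([.5745,.060,.095])+.044*r
g=mouth+a*.064            # grasp point at 144 mm
tcp=g-a*.011
for s in(1,-1):
    for th in(0,1,-1,1.5,-1.5):
        print(s,th,[None if (k:=inverse_kinematics(tcp+a*e,qt(s,th))) is None else np.round(k,2) for e in(0,.1)])
q=inverse_kinematics(tcp+a*.1,qt(1,0)); q2=inverse_kinematics(tcp+a*.1,qt(-1,0))
s=1 if q2 is None or (q is not None and abs(q[5])<abs(q2[5])) else -1
st=state(); move_l(st["ee_pos"]+[0,0,.08],.2)
move_to(tcp+a*.1,qt(s,0))
im=get_image("wrist");pickle.dump(im,open("w1.pkl","wb"));cv2.imwrite("pics/w1.png",im["frame"])
P,u,v=cloud(im,orange(im)); k=(P[:,2]>.12); P=P[k]
print(s,state()["time"],state()["ee_pos"],tcp+a*.1,state()["ft_force"])
hh=(P-mouth)@a; T=P[hh>.047]; cc=T-mouth
for n,ax in(("r-across",y0),("along",np.cross(a,y0)),("axis",a)):
    w=cc@ax; print(n,np.percentile(w,[1,50,99]).round(4))
E
python3 go.py
```

```text
1 0 [array([-0.08, -0.32,  1.84,  0.26,  1.21, -0.59]), array([-0.14, -0.44,  1.78,  0.28,  1.4 , -0.6 ])]
1 1 [array([-0.08, -0.32,  1.84,  0.26,  1.21, -1.59]), array([-0.14, -0.44,  1.78,  0.28,  1.4 , -1.6 ])]
1 -1 [array([-0.08, -0.32,  1.84,  0.26,  1.21,  0.41]), array([-0.14, -0.44,  1.78,  0.28,  1.4 ,  0.4 ])]
1 1.5 [array([-0.08, -0.32,  1.84,  0.26,  1.21, -2.09]), array([-0.14, -0.44,  1.78,  0.28,  1.4 , -2.1 ])]
1 -1.5 [array([-0.08, -0.32,  1.84,  0.26,  1.21,  0.91]), array([-0.14, -0.44,  1.78,  0.28,  1.4 ,  0.9 ])]
-1 0 [array([-0.08, -0.32,  1.84,  0.26,  1.21,  2.55]), array([-0.14, -0.44,  1.78,  0.28,  1.4 ,  2.54])]
-1 1 [array([-0.08, -0.32,  1.84,  0.26,  1.21,  1.55]), array([-0.14, -0.44,  1.78,  0.28,  1.4 ,  1.54])]
-1 -1 [None, None]
-1 1.5 [array([-0.08, -0.32,  1.84,  0.26,  1.21,  1.05]), array([-0.14, -0.44,  1.78,  0.28,  1.4 ,  1.04])]
-1 -1.5 [array([-0.08, -0.32,  1.84,  0.26,  1.21, -2.23]), array([-0.14, -0.44,  1.78,  0.28,  1.4 , -2.24])]
1 2.8083 [0.54973742 0.04831836 0.23037195] [0.54961999 0.04753217 0.23009098] [ 0.75560753  0.15490602 -0.33419493]
r-across [-0.0056  0.0014  0.0076]
along [-0.0401  0.0077  0.0469]
axis [0.0595 0.0726 0.0749]
```

View pics/w1.png

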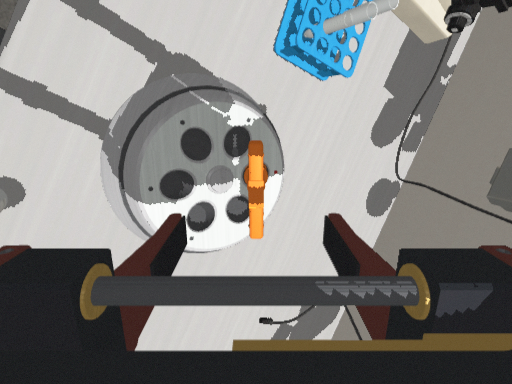

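The wrist view shows the plug's handle at (256,190), vertical in the image and centred between the fingers (u of about 255). It sits about 1 mm across and 3.4 mm along from my estimate. I'll correct for that, grasp, and try a first small twist and pull.

```bash
cat >> h.py <<'E'
al=np.cross(a,y0)
mouth=np.array([.5745,.060,.095])+.044*r+.001*y0+.0034*al
tcp0=mouth+a*.053
E
cat > tw.py <<'E'
from bench import *
from h import *
def rep(tag,b):
    s=state(); f=s["ft_force"]-b[0]; m=s["moment"]-b[1]
    print(tag,round(s["time"],2),"pull",round(f@a,1),"lat",round(f@y0,1),round(f@al,1),"M",round(m@a,2),"gap",round(s["finger_gap"]*1e3,1),"ff",round(float(s["finger_force"]),1),"e",round((s["ee_pos"]-tcp0)@a*1e3,1))
def stroke(e0,t0,e1,t1,b,n,rate=.8):
    for i in range(1,n+1):
        w=i/n; e=e0+(e1-e0)*w; T=abs(t1-t0)/n/rate; d=abs(e1-e0)/n
        move_l(tcp0+a*e,d/T,qt(1,t0+(t1-t0)*w)); rep(f"th{t0+(t1-t0)*w:.2f} cmd{e*1e3:.1f}",b)
E
python3 - <<'E'
from tw import *
import pickle
move_l(tcp0+a*.1,.1,qt(1,0)); move_l(tcp0,.08)
s=state();b=(s["ft_force"],s["moment"]);pickle.dump(b,open("b.pkl","wb")); print(b,s["ee_pos"]-tcp0)
close(); rep("closed",b)
stroke(0,0,.001,.4,b,2)
im=get_image("top");pickle.dump(im,open("t1.pkl","wb"))
im0=pickle.load(open("im0.pkl","rb"))["top"]
E
```

```text
(array([-0.58147368, -0.31128067, -0.65796165]), array([-0.11426011,  0.23249445, -0.03376053])) [ 2.38930781e-04 -9.97483653e-05  8.53483643e-04]
closed 5.58 pull -1.5 lat 2.6 0.4 M 0.04 gap 16.0 ff 30.0 e 0.0
th0.20 cmd0.5 5.92 pull -2.9 lat 1.2 -1.1 M -0.22 gap 16.3 ff 30.0 e 0.1
th0.40 cmd1.0 6.28 pull -3.8 lat 0.7 0.3 M -0.32 gap 16.3 ff 30.0 e 0.4
```

Run:
```python
from tw import *
import pickle
b=pickle.load(open("b.pkl","rb"))
stroke(.001,.4,.003,1.0,b,2)
stroke(.003,1.0,.006,.1,b,3)
d=get_image("scene");w=get_image("wrist");pickle.dump((d,w),open("t2.pkl","wb"))
A=cv2.resize(d["frame"][140:250,170:310],None,fx=3,fy=3); B=cv2.resize(w["frame"],(440,330))
cv2.imwrite("pics/t2.png",np.hstack([A[:330,:360],B]))
```

```text
th0.70 cmd2.0 6.81 pull -9.4 lat 0.4 -1.4 M -0.33 gap 16.1 ff 30.0 e 1.1
th1.00 cmd3.0 7.29 pull -10.5 lat -1.1 -0.5 M -0.08 gap 16.0 ff 30.0 e 2.1
th0.70 cmd4.0 7.78 pull -13.5 lat -0.6 -1.5 M 0.39 gap 16.5 ff 30.0 e 3.0
th0.40 cmd5.0 8.26 pull -12.6 lat 0.4 0.4 M 0.34 gap 16.0 ff 30.0 e 4.3
th0.10 cmd6.0 8.74 pull -11.3 lat 0.7 -0.0 M 0.41 gap 16.5 ff 30.0 e 5.5
```

View pics/t2.png

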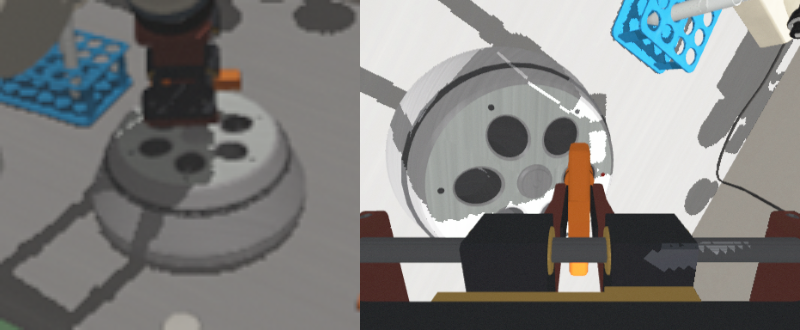

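The view shows the handle squarely between the pads (wrist pane, 578,205) and the rotor standing flat. The pull is holding at about 12 N, below the tipping range, and the twist is at about 0.4 N m. I'll continue.

Run:
```python
from tw import *
import pickle
b=pickle.load(open("b.pkl","rb"))
e=.006;t=.1
for t1 in(-1,1,-1,1,-1):
    e1=e+abs(t1-t)*.0027; stroke(e,t,e1,t1,b,3,1.1); e,t=e1,t1
    if e>.024: break
print(e,t)
w=get_image("top");pickle.dump(w,open("t3.pkl","wb"))
w0=pickle.load(open("im0.pkl","rb"))["top"]
for im in(w0,w):
    P,u,v=cloud(im,np.ones(im["depth"].shape,bool))
    q=(P[:,2]>.015)&(P[:,2]<.1)&(np.hypot(P[:,0]-.575,P[:,1]-.062)<.13); print(q.sum(),P[q].min(0),P[q].max(0))
```

```text
th-0.27 cmd7.0 9.36 pull -10.7 lat 1.3 0.9 M 0.42 gap 16.3 ff 30.0 e 6.8
th-0.63 cmd8.0 9.88 pull -9.0 lat 1.6 1.1 M 0.38 gap 16.0 ff 30.0 e 8.2
th-1.00 cmd9.0 10.39 pull -9.2 lat 1.6 -0.8 M 0.34 gap 16.3 ff 30.0 e 9.5
th-0.33 cmd10.8 11.21 pull -6.7 lat 0.1 0.6 M -0.17 gap 16.2 ff 30.0 e 11.2
th0.33 cmd12.6 12.03 pull -5.1 lat -1.0 1.3 M -0.12 gap 15.8 ff 30.0 e 12.8
th1.00 cmd14.4 12.84 pull -6.0 lat 0.5 -1.5 M -0.16 gap 16.1 ff 30.0 e 14.4
th0.33 cmd16.2 13.66 pull -5.3 lat -0.1 0.8 M 0.13 gap 16.2 ff 30.0 e 16.2
th-0.33 cmd18.0 14.47 pull -0.5 lat 0.5 -0.0 M 0.02 gap 16.4 ff 30.0 e 18.8
th-1.00 cmd19.8 15.29 pull -0.2 lat 1.1 -0.9 M 0.05 gap 16.1 ff 30.0 e 20.1
th-0.33 cmd21.6 16.11 pull -0.7 lat 0.4 1.0 M 0.03 gap 16.2 ff 30.0 e 21.4
th0.33 cmd23.4 16.93 pull -1.0 lat 0.2 -0.4 M 0.03 gap 16.1 ff 30.0 e 23.3
th1.00 cmd25.2 17.74 pull 0.0 lat 0.3 -0.7 M -0.02 gap 16.1 ff 30.0 e 25.2
0.025170000000000005 1
4817 [ 0.46278065 -0.04954392  0.01824455] [0.68731512 0.173025   0.09997562]
2202 [ 0.46912849 -0.04724139  0.02636629] [0.68750749 0.17304629 0.09995235]
```

It's loose: the pull has dropped to about 0 and the rotor hasn't moved. I'll draw it out along the bore, lift it, turn it upright and check.

Run:
```python
from tw import *
import pickle
b=pickle.load(open("b.pkl","rb"))
move_l(tcp0+a*.05,.04,qt(1,.4)); rep("50",b)
move_l(tcp0+a*.105,.06,qt(1,0)); rep("105",b); hold(.15)
p=tcp0+a*.105; 
p2=np.array([.50,.02,.31]); q=q_of(np.array([0,0,-1.]),r)
move_l(p+[0,0,.05],.1)
for pp in(p2,np.array([.516,-.330,.31]),np.array([.516,-.330,.14])):
    k=inverse_kinematics(pp,q); print(None if k is None else k.round(2))
move_l(p2,.12,q); rep("up",b)
d=get_image("scene");t=get_image("top");pickle.dump((d,t),open("t4.pkl","wb"))
for im in (d,t):
    m=orange(im); n,l,s,c=cv2.connectedComponentsWithStats(m.astype(np.uint8))
    for i in range(1,n):
        if s[i,4]>15:
            P,u,v=cloud(im,l==i); print(c[i],s[i,4],P.min(0).round(3),P.max(0).round(3))
cv2.imwrite("pics/t4.png",cv2.resize(d["frame"][100:300,140:400],None,fx=3,fy=3))
```

```text
50 18.56 pull 0.1 lat 0.8 0.1 M 0.01 gap 15.9 ff 30.0 e 49.9
105 19.62 pull -0.8 lat 0.2 0.2 M 0.08 gap 16.0 ff 30.0 e 104.5
[-0.03 -0.14  1.32 -0.    1.97 -0.49]
[-0.62  0.16  1.02 -0.    1.97 -1.09]
[-0.62  0.13  1.35 -0.    1.66 -1.09]
up 21.08 pull -0.7 lat 0.3 -0.3 M 0.16 gap 16.1 ff 30.0 e 195.9
[216.07462687 134.01492537] 67 [0.48  0.032 0.306] [0.495 0.056 0.327]
[238.952 136.32 ] 125 [ 0.499 -0.028  0.306] [0.521 0.007 0.329]
[298.63068182 248.29545455] 176 [ 0.457 -0.223  0.005] [ 0.56  -0.155  0.023]
[311.67111111 189.74222222] 225 [ 0.463 -0.217  0.003] [ 0.562 -0.15   0.023]
```

View pics/t4.png

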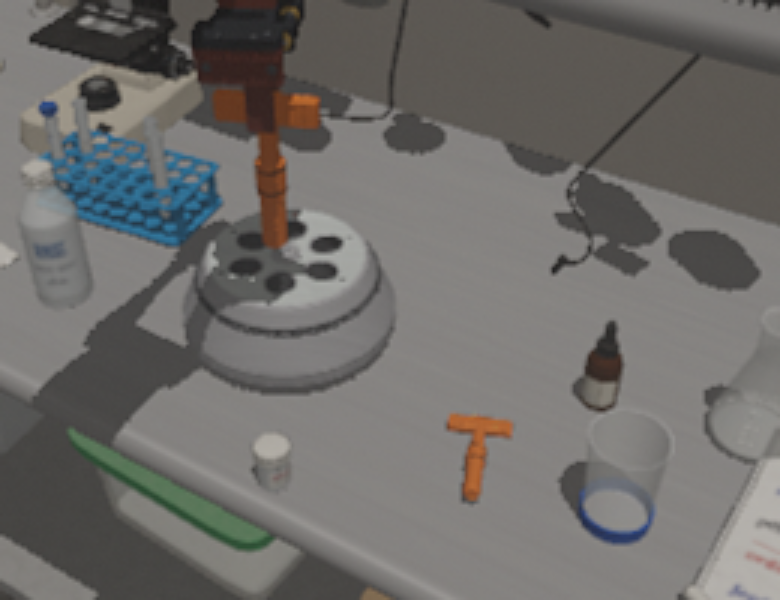

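The plug is out and hangs upright, with its foot at crop (276,243) and its handle at (268,108), and it hasn't slipped in the grip. The rotor is undisturbed. I'll carry it to the cup at (0.516, -0.330).

Run:
```python
from tw import *
import pickle
b=pickle.load(open("b.pkl","rb"))
move_l([.516,-.330,.31],.15); hold(.3); f0=state()["ft_force"]
move_l([.516,-.330,.255],.1); 
d=get_image("scene");t=get_image("top");pickle.dump((d,t),open("t5.pkl","wb"))
P,u,v=cloud(d,orange(d)); k=(P[:,2]>.1)
if k.any():
    Q=P[k]; lo=Q[Q[:,2]<.22]; print("shaft",len(lo),lo.min(0).round(3),np.median(lo,0).round(3),lo.max(0).round(3))
print(f0,state()["ft_force"],state()["time"])
cv2.imwrite("pics/t5.png",cv2.resize(d["frame"][150:300,260:440],None,fx=4,fy=4))
```

```text
shaft 51 [ 0.507 -0.347  0.127] [ 0.51  -0.343  0.19 ] [ 0.519 -0.325  0.22 ]
[ 0.54309188 -0.04961537 -1.36837334] [ 0.05489592 -0.02738412 -1.16696215] 24.7667
```

View pics/t5.png

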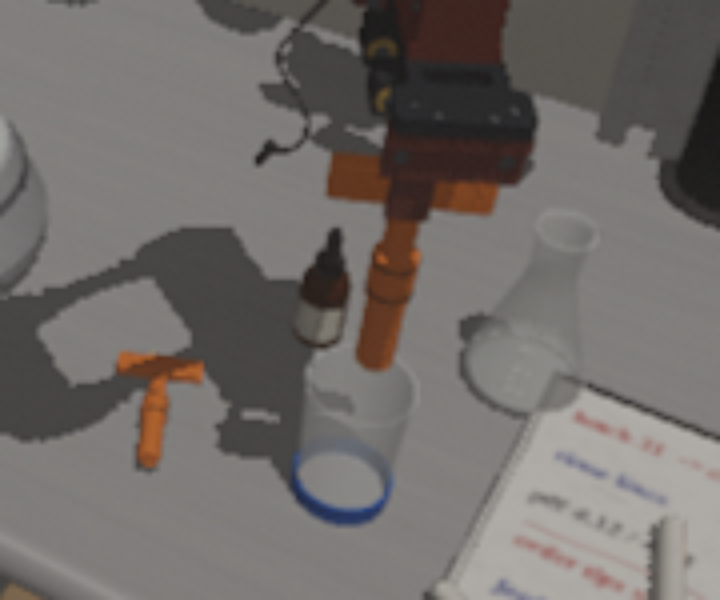

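The foot hangs at crop (374,360), just over the cup's rim, which is centred near (360,392). I'll work out the offset in this same view, correct it and lower the plug.

Run:
```python
from tw import *
import pickle
d,t=pickle.load(open("t5.pkl","rb"))
foot=plane(d,260+374/4,150+358/4,.122); rim=plane(d,260+360/4,150+392/4,.100)
o=(rim-foot)[:2]; print(foot,rim,o)
o=o*min(1,.012/np.linalg.norm(o)); c=np.array([.516,-.330])+o
f0=state()["ft_force"]
move_l([*c,.255],.05); move_l([*c,.148],.08); print(state()["ft_force"]-f0)
for z in np.arange(.146,.128,-.0015):
    move_l([*c,z],.015); f=state()["ft_force"]-f0; print(round(z,4),f.round(1))
    if f[2]>2: break
hold(.3)
im=get_image("scene");pickle.dump(im,open("t6.pkl","wb")); print(state()["time"])
cv2.imwrite("pics/t6.png",cv2.resize(im["frame"][170:300,280:420],None,fx=4,fy=4))
```

```text
[ 0.51909612 -0.33527061  0.122     ] [ 0.50900195 -0.33371541  0.1       ] [-0.01009417  0.00155521]
[0.31586405 0.33901032 0.41012326]
0.146 [-0.1 -0.1  0.8]
0.1445 [-0.6  0.6  0.8]
0.143 [ 0.4 -0.7  0.2]
0.1415 [ 0.2 -0.7  0.1]
0.14 [-1.  -0.6  0.3]
0.1385 [-0.1  0.6  0.2]
0.137 [ 0.4 -0.9  1.8]
0.1355 [0.2 0.2 4.7]
28.9917
```

View pics/t6.png

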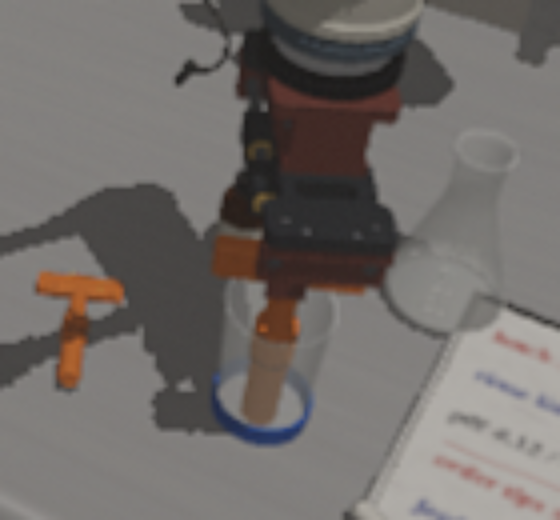

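The foot stands on the cup floor, with the shaft bottom at crop (258,420) inside the blue boot at (262,405). I'll release and retreat straight up.

Run:
```python
from tw import *
import pickle
p=state()["ee_pos"]
move_l(p+[0,0,.0008],.01); gripper_open(); hold(.3)
move_l(p+[0,0,.13],.08); move_l([.42,-.12,.32],.2); hold(.5)
s=get_image("scene");t=get_image("top");pickle.dump((s,t),open("t7.pkl","wb")); print(state()["time"],state()["finger_gap"])
old=pickle.load(open("im0.pkl","rb"))
for n,im in(("scene",s),("top",t)):
    for tag,I in(("old",old[n]),("new",im)):
        P,u,v=cloud(I,np.ones(I["depth"].shape,bool))
        for nm,(x,y,rr,z0,z1) in dict(rotor=(.575,.06,.13,.02,.1),bottle=(.487,.306,.06,.03,.17),pot=(.388,-.05,.04,.02,.06),drop=(.64,-.26,.04,.03,.11),cup=(.516,-.33,.05,.03,.105)).items():
            q=(np.hypot(P[:,0]-x,P[:,1]-y)<rr)&(P[:,2]>z0)&(P[:,2]<z1)
            if q.any(): print(n,tag,nm,P[q][:,:2].min(0).round(3),P[q][:,:2].max(0).round(3))
A=cv2.resize(s["frame"][140:300,180:430],(500,320));B=cv2.resize(t["frame"][100:250,180:430],(500,280))
cv2.imwrite("pics/t7.png",np.vstack([A,B]))
```

```text
34.55 0.08793779283505655
scene old rotor [ 0.462 -0.054] [0.659 0.158]
scene old bottle [0.456 0.272] [0.513 0.33 ]
scene old pot [ 0.372 -0.07 ] [ 0.405 -0.038]
scene old drop [ 0.624 -0.28 ] [ 0.652 -0.247]
scene old cup [ 0.481 -0.365] [ 0.551 -0.298]
scene new rotor [ 0.462 -0.054] [0.66  0.159]
scene new bottle [0.454 0.272] [0.512 0.331]
scene new pot [ 0.372 -0.07 ] [ 0.405 -0.037]
scene new drop [ 0.622 -0.281] [ 0.648 -0.247]
scene new cup [ 0.481 -0.365] [ 0.55  -0.298]
top old rotor [ 0.463 -0.05 ] [0.687 0.173]
top old bottle [0.457 0.277] [0.516 0.335]
top old pot [ 0.372 -0.064] [ 0.404 -0.034]
top old drop [ 0.625 -0.277] [ 0.657 -0.242]
top old cup [ 0.482 -0.362] [ 0.55  -0.294]
top new rotor [ 0.463 -0.05 ] [0.687 0.173]
top new bottle [0.457 0.277] [0.516 0.336]
top new pot [ 0.372 -0.063] [ 0.404 -0.034]
top new drop [ 0.625 -0.277] [ 0.658 -0.241]
top new cup [ 0.482 -0.362] [ 0.55  -0.294]
```

View pics/t7.png

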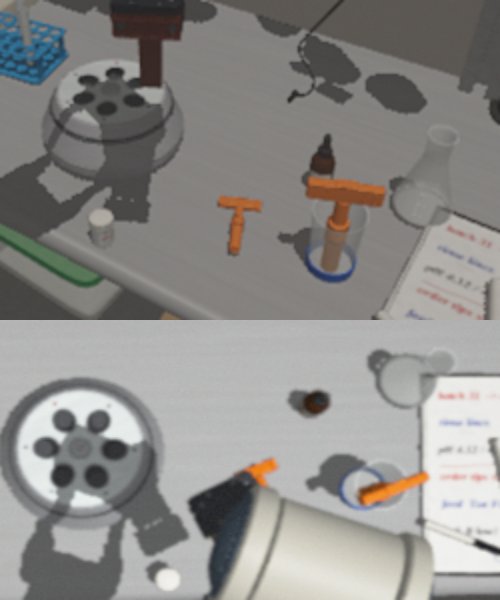

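The plug stands in the cup, foot down, with its foot at (331,265) and handle at (346,192) in the upper pane. Nothing else has moved, and the gripper is clear.

```bash
python3 -c "
from bench import *
print(job_done())"
```

```text
the job is handed in; nothing more can be done
None
```

I worked the plug out of the rotor with twist strokes and a light pull, and it now stands foot down in the cup. The rotor, the cup and the other items measure within about 5 mm of where they started. I handed the job in at about 35 s of the 72 s allowed; `job_done()` gave no verdict.

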